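# Make up a valve kit and a coupling kit

## Task

Make up two kits from the stock: the clear block goes in the wide compartment and the piston in the narrow compartment of the oblong tray, and the larger brass sleeve and the hexagonal nut go in the square tray, one to each compartment, whichever way round. Everything stands upright and flat on the tray floor, as it stands now. Draw the piston straight up out of its light holder so that the holder stays standing, and leave the small sleeve and the jar where they are.

Things in the scene. Friction and masses are not known exactly. Their poses are not given: they have to be found in the camera images.
- long_tray: Oblong shallow dark steel tray, fixed: 180 (its y) x 90 mm (its x), walls 12 mm high, 4 mm thick, floor 3 mm. Origin under its centre on the bench, z up. A 4 mm partition, 12 mm high, at y -28 mm makes a wide compartment (inside 112 x 82 mm, centre x 0, y +30 mm) and a narrow one (56 x 82 mm, centre x 0, y -58 mm).
- square_tray: Square shallow dark steel tray, fixed: 140 x 140 mm, walls 12 mm high, 4 mm thick, floor 3 mm. Origin under its centre on the bench, z up. A 4 mm partition, 12 mm high, along its x axis at y 0 makes two equal compartments, inside 132 (x) x 64 mm (y), centres at x 0, y +34 and -34 mm.
- block: Clear plastic valve block, loose, 50 x 50 mm and 45 mm high, with a 26 mm round bore 30 mm deep in its top. About 110 g. Origin at the centre of its underside, x and y square to its sides, z up.
- piston: Loose piston: aluminium barrel 26 mm diameter, 42 mm long, flat foot; neck 16 mm diameter; on top a black knob 30 mm diameter, from 50 to 72 mm above the foot. 90 g. Origin at the centre of its foot, z up its axis. Starts upright in the holder; stands by itself on a flat floor.
- holder: Light loose holder of grey plastic, 50 g: foot disc 60 mm diameter, 4 mm thick, with an upright tube, 38 mm outside, 31 mm inside, mouth 38 mm above the bench. The piston stands in it, its foot 4 mm above the bench. It tips if the piston is dragged sideways. Origin at the centre of its underside, z up.
- big_sleeve: The larger of two upright brass sleeves (plain tubes), loose: 44 mm outside, 28 mm inside diameter, 50 mm high, about 160 g. Origin at the centre of its underside, z up.
- nut: Steel hexagonal coupling nut standing upright, loose: 36 mm across flats (about 42 mm across corners), 40 mm high, about 200 g; its bore is only a dark disc on the top. Origin at the centre of its underside, z up; its x axis is square to one pair of flats (others every 60 degrees).
- small_sleeve: The smaller brass sleeve, not part of any kit: 32 mm outside diameter, 36 mm high. Stands loose in the stock row. Origin at the centre of its underside.
- jar: Closed glass jar with a white cap, 64 mm diameter, 75 mm high, standing loose beyond one end of the work. A bystander. Origin at the centre of its underside.
Mind the look-alikes: they are no part of the job. Leave any blue, green or red look-alike of the big_sleeve alone.

How it is judged:
By the outcome, as a careful person would: the job done as asked, in the order asked, and still so for the second after the job is handed in, with the robot touching nothing.
It also fails if it takes over 112 s, if anything falls off the work surface, if the arm or the gripper's body presses on something with over 40 N, if the wrist force passes 120 N, or if a joint passes its speed limit or range.

## Robot

A 6-joint arm with a two-finger parallel gripper is mounted at the origin on the work surface. World frame = base frame: x ahead of the robot, y to its left, z up, the work surface at z = 0. Lengths are in m, angles in rad, forces in N, time in s.
With the tool pointing down it reaches from about 0.225 to 0.725 m from the base axis. Payload 3.1 kg.
Tool frame: the origin (TCP) lies on the mounting face of the last link; the fingertips stand ctrl.tip_reach ahead of it and the grasp point (between the pads) lies 155 mm ahead of it (ctrl.tip_reach is the distance from the TCP to the fingertips, in m); z points along the fingers, y is the line along which they close (so a half turn about z gives the same grasp; the last joint's range is limited). The gripper opens to 85 mm and grips with 20 to 120 N. Pads are 22 mm wide; open, the fingers measure 114 mm over their backs; the gripper's body (76 mm by 85 mm) begins 54 mm behind the grasp point. The pads swing forward as they close: fully open they stand 13 mm farther back than shut.
Start: joints at [-1.477, 0.048, 0.099, 1.622, 0, 1.443], TCP at [0.115, -0.512, 0.405] pointing down, gripper open.
Joint ranges: [-2.91, 2.91], [-0.99, 1.94], [-1.21, 1.42], [-2.12, 2.29], [-1.49, 1.47], [-3.14, 3.14]. Speed limits (rad/s): [2.79, 2.79, 3.14, 3.14, 3.14, 3.14].

## Interface

Orientations are given as a unit quaternion [x, y, z, w].
In Python, from plant import ctrl, vision, order, spotter gives the robot as it stands.
- The arm moves only by the tool carry_out, never from a script. Its argument "plan" is a list of rows, each a list of 3 entries, a list of its own where there are three numbers: the shift along the tool's x, y, z in units of 25 mm (1.0 is 25 mm), then the turn, a rotation vector about the tool's x, y, z in units of 6 degrees (1.0 is 6 degrees), then the opening, from 0 (shut) to 1 (fully open). A call has 1 to 10 rows; each row is the pose to reach, as a shift and turn from the pose commanded when the call began, along the tool's axes at that moment; what a row does not reach only later rows make up. A row lasts 1/10 s, in which the tool goes at most 50 mm and 8.59 degrees, less where a joint would pass 70% of its speed; a pose out of reach is approached as far as the arm can. A call with a gripper value outside its range is refused whole. The fingers move at their own pace and stop on an object; "force" is the grip in N (left out, the last holds). Time passes only in rows, so rows that repeat a pose let the fingers close. It gives the time, the measured TCP pose, the force, the opening and the grip force at its end, in the units of the state.
- ctrl.get_state(): the state, without advancing time (a new reading comes with each control period).
- vision.grab_frame(name): name is "scene" or "top" or "wrist"; returns the picture (384x512x3 uint8, red, green, blue); there is no depth.
- vision.calibration(name): a dict with "fx", "fy", "cx", "cy" (pixels), "dist_coeffs" ([k1, k2, p1, p2, k3] as OpenCV has them; the pictures are not rectified), "cam_to_world" (4x4, takes a point from camera to world coordinates). Camera axes: x right, y down, z forward; pixel columns grow to the right and rows downward; lengths in m; the calibration is good to about 2 mm. A picture is of the moment at which its call begins: read the wrist's pose just before it. calibration takes no time and is no camera call; for the wrist camera it gives the pose at the moment of the call.
- order.sign_off(): hands the job in; it is judged then, once.
Trained networks look in the newest picture that a camera, given by its name, has taken for a name from the list of things; names that differ only in an ending like _2 or _b are one class to them, and where a whole thing is asked for, a point or a joint stands for the part that bears it (a point fixed in the world has none). Each returns a list of dicts, best first, with "score" (0 to 1); they miss things now and then, are a little off and sometimes report something else, mostly with a low value. They report only what shows in the picture. A call takes as long as a camera call. They do not tell look-alikes from the thing itself.
- spotter.masks_of(camera, label): "mask" (384x512 bool, what is visible of it) and "extent" ([centre column, centre row, width, height] in pixels, round what is visible of it).
- spotter.pinpoint(camera, label): "pixel" ([column, row] in pixels: a listed point, or the origin of a listed thing).
The state is a dict: "t": time; "joints": joint angles; "joint_vel": joint speeds; "joint_efforts": joint torques, N m; "ee_pos": TCP position; "orientation": TCP orientation; "contact_force": force on the tool from outside, world axes, zero at the start; "moment": the same for the moment, N m; "opening": finger opening in m; "grasp_force": force on a finger pad.
Only numpy, scipy, OpenCV 4.12 (cv2) and the standard library are available. Lean on these libraries where they do the work, as an engineer would, in place of code of your own. Each camera call takes 0.05 s, during which the arm holds its last target. There are 200 camera calls.

## Working session

There is one attempt and no reset: what is moved stays moved. The work goes in short steps, Python scripts to look and compute and a tool call to move; the robot and the scene stay as the last step left them, time stands still between calls to the robot, and variables do not carry over. Pictures are saved under pics/ and viewed, at most 15 in all, crops included, and the job is handed in when it is done.

Besides the shell and the picture viewer there is one more tool, called after ">>>" as name([rows], argument=value, ...), one row to a line, values as JSON. carry_out: Moves the arm, as the interface text tells. Its arguments: {"type":"object","properties":{"plan":{"type":"array","items":{"type":"array"}},"force":{"type":"number"}},"required":["plan"]}

```bash
ls; mkdir -p pics
python3 - <<'E'
from plant import ctrl, vision
import cv2
print(ctrl.get_state(), ctrl.tip_reach)
for n in ("scene","top"):
    cv2.imwrite(f"pics/{n}0.png", cv2.resize(vision.grab_frame(n)[:,:,::-1],(800,600)))
    c=vision.calibration(n); print(n,c)
E
```

```text
pics
{'t': 0.0, 'joints': array([-1.47683333e+00,  4.87625521e-02,  9.75920972e-02,  1.62196201e+00,
       -1.70240528e-05,  1.44301203e+00]), 'joint_vel': array([ 3.58894422e-05, -1.10010385e-03,  1.33691415e-04, -1.53776663e-03,
        4.80405893e-04, -5.69543788e-04]), 'joint_efforts': array([-1.75773748e-04, -3.38776946e+01,  3.20016754e+01,  1.99293857e-02,
       -2.31302165e-04,  2.13806082e-06]), 'ee_pos': array([ 0.11544061, -0.51195193,  0.40350764]), 'orientation': array([ 9.93859132e-01,  1.10646563e-01,  1.12410526e-05, -1.16804536e-03]), 'contact_force': array([-0.74636221, -0.06287897,  0.28437446]), 'moment': array([ 0.04582557, -0.00934323,  0.02643966]), 'grasp_force': 0.0, 'opening': 0.08521211941777132} 0.1734
scene {'fx': 406.19711152185954, 'fy': 406.19711152185954, 'cx': 251.96231179872632, 'cy': 190.65699313163208, 'dist_coeffs': array([0.03709882, 0.        , 0.        , 0.        , 0.        ]), 'cam_to_world': array([[ 0.61077676,  0.49353171, -0.61917542,  1.23583703],
       [ 0.79180025, -0.38269965,  0.47601821, -0.40449132],
       [-0.00202814, -0.78100412, -0.62452258,  0.7022633 ],
       [ 0.        ,  0.        ,  0.        ,  1.        ]])}
top {'fx': 450.40028395119316, 'fy': 450.40028395119316, 'cx': 251.8907849019249, 'cy': 195.00646088942972, 'dist_coeffs': array([-0.16440171,  0.        ,  0.        ,  0.        ,  0.        ]), 'cam_to_world': array([[-0.00308711, -0.99497223,  0.10010358,  0.46030868],
       [-0.99988449,  0.00158152, -0.01511618,  0.08342203],
       [ 0.01488186, -0.10013868, -0.99486219,  1.25624228],
       [ 0.        ,  0.        ,  0.        ,  1.        ]])}
```

View pics/scene0.png

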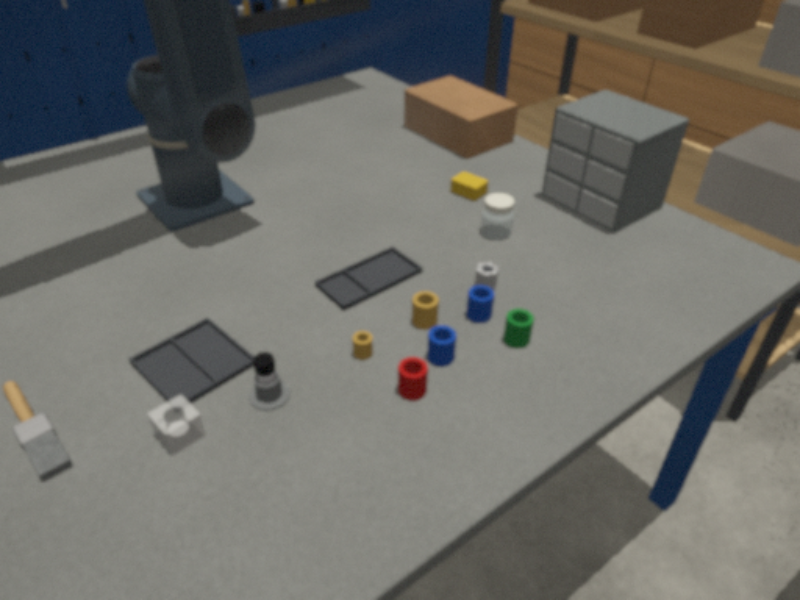

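View pics/top0.png

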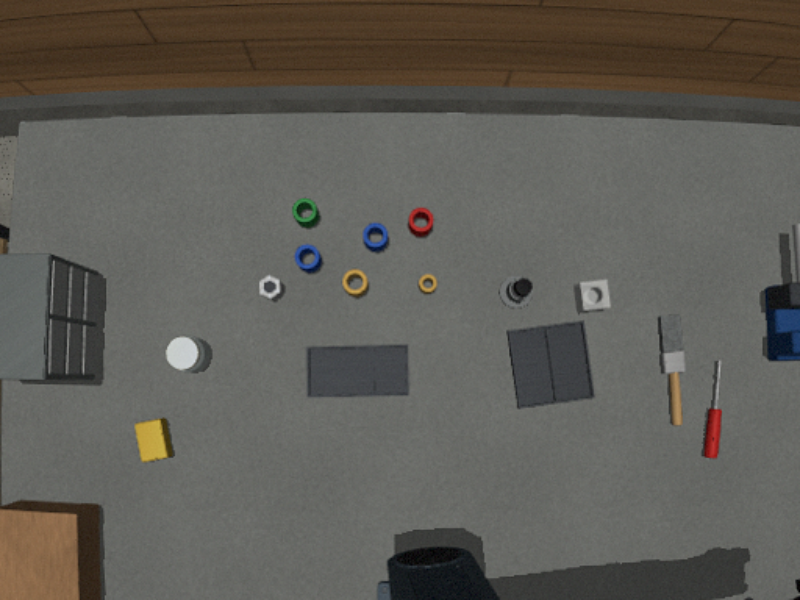

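The top picture (at 800x600) shows these positions:
- Block (594,296), piston in holder (518,289), square tray (551,364) and long tray (358,371), whose narrow compartment is on the right, at -y.
- Nut (270,287) and jar (185,354).
- Sleeve candidates: brass (355,282), small brass (428,284), blue (307,257) and (376,237), green (305,211), red (421,221). The plain brass one at (355,282) fits, being the larger of the two brass sleeves.

Next I measure poses by fitting model silhouettes to the masks.

```bash
cat > h.py <<'E'
import numpy as np, cv2
from scipy.optimize import minimize
from scipy.spatial.transform import Rotation as R
from plant import ctrl, vision, spotter
def proj(c,P):
    W=np.linalg.inv(c["cam_to_world"]); K=np.array([[c["fx"],0,c["cx"]],[0,c["fy"],c["cy"]],[0,0,1]])
    return cv2.projectPoints(np.asarray(P,float).reshape(-1,3),cv2.Rodrigues(W[:3,:3])[0],W[:3,3],K,c["dist_coeffs"])[0][:,0]
def ray(c,px,z):
    K=np.array([[c["fx"],0,c["cx"]],[0,c["fy"],c["cy"]],[0,0,1]])
    u=cv2.undistortPoints(np.array([[px]],float),K,c["dist_coeffs"])[0,0]
    M=c["cam_to_world"]; d=M[:3,:3]@[u[0],u[1],1]; o=M[:3,3]
    return o+d*(z-o[2])/d[2]
a=np.linspace(0,2*np.pi,48,endpoint=False)
def cyl(d,z0,z1): return np.vstack([np.c_[d/2*np.cos(a),d/2*np.sin(a),0*a+z] for z in (z0,z1)])
def box(x,y,h): return np.array([[i*x/2,j*y/2,z] for i in(-1,1) for j in(-1,1) for z in(0,h)])
def hexa(af,h):
    t=np.deg2rad(30+60*np.arange(6)); r=af/2/np.cos(np.pi/6)
    return np.vstack([np.c_[r*np.cos(t),r*np.sin(t),0*t+z] for z in(0,h)])
MOD={"long_tray":[box(.09,.18,.012)],"square_tray":[box(.14,.14,.012)],"block":[box(.05,.05,.045)],
 "piston":[cyl(.026,.034,.042),cyl(.016,.042,.05),cyl(.03,.05,.072)],"holder":[cyl(.06,0,.004),cyl(.038,.004,.038)],
 "big_sleeve":[cyl(.044,0,.05)],"small_sleeve":[cyl(.032,0,.036)],"nut":[hexa(.036,.04)],"jar":[cyl(.064,0,.075)]}
def sil(c,parts,p,s=4):
    im=np.zeros((384*s,512*s),np.uint8)
    for q in parts:
        w=q@R.from_euler('z',p[2]).as_matrix().T+[p[0],p[1],p[3] if len(p)>3 else 0]
        h=cv2.convexHull((proj(c,w)*s+(s-1)/2).astype(np.float32))
        cv2.fillConvexPoly(im,np.round(h*16).astype(np.int32),1,shift=4)
    return im
def fit(name,views,p0,z=0,yaw=True):
    """views: list of (calib, mask)"""
    big=[(c,cv2.resize(m.astype(np.uint8),None,fx=4,fy=4,interpolation=cv2.INTER_LINEAR)) for c,m in views]
    def f(v):
        return -np.mean([(lambda s:(s&m).sum()/max(1,(s|m).sum()))(sil(c,MOD[name],(v[0]/1e3,v[1]/1e3,np.deg2rad(v[2]) if yaw else 0,z)),) if 0 else iou(sil(c,MOD[name],(v[0]/1e3,v[1]/1e3,np.deg2rad(v[2]) if yaw else 0,z)),m) for c,m in big])
    v0=np.array([p0[0]*1e3,p0[1]*1e3,p0[2]])
    r=minimize(f,v0,method="Nelder-Mead",options=dict(initial_simplex=np.array([v0,v0+[6,0,0],v0+[0,6,0],v0+[0,0,6]]),xatol=.05,fatol=1e-5,maxiter=150))
    return np.round(r.x,1),round(-r.fun,3)
def iou(s,m): return (s&m).sum()/max(1,(s|m).sum())
def pick(cam,name,px,tol=12):
    L=[d for d in spotter.masks_of(cam,name) if d["score"]>.3 and np.hypot(*(np.array(d["extent"][:2])-px))<tol]
    return L[0]["mask"] if L else None
E
sed -i 's/(lambda s.*if 0 else iou/iou/' h.py
cat > m.py <<'E'
from h import *
P={"long_tray":(358,371),"square_tray":(551,364),"block":(594,296),"piston":(518,289),"holder":(516,291),"big_sleeve":(355,282),"nut":(270,287),"small_sleeve":(428,284),"jar":(185,354)}
for n in ("top","scene"): vision.grab_frame(n)
ct,cs=vision.calibration("top"),vision.calibration("scene")
Z={"piston":.004}
for n,p in P.items():
    p=np.array(p)*.64; h=MOD[n][-1][:,2].max()
    x=ray(ct,p,h*.8); mt=pick("top",n,p); ms=pick("scene",n,proj(cs,x+[0,0,-.3*h])[0],18)
    y0=-5 if n=="square_tray" else 0
    for lab,vs in (("top",[(ct,mt)]),("scene",[(cs,ms)]),("both",[(ct,mt),(cs,ms)])):
        if any(m is None for _,m in vs): print(n,lab,"none"); continue
        print(n,lab,*fit(n,vs,(x[0],x[1],y0),Z.get(n,0)))
E
python3 m.py
```

```text
long_tray top [470.7 129.2   1.1] 0.964
long_tray scene [463.8 128.6   1.6] 0.955
long_tray both [469.5 128.2   0.6] 0.92
square_tray top [ 479.5 -216.6    6.8] 0.971
square_tray scene [ 476.7 -217.4    6.6] 0.93
square_tray both [ 478.7 -216.9    6.8] 0.944
block top none
block scene [ 599.6 -290.6    5.4] 0.954
block both none
piston top [ 6.085e+02 -1.547e+02  1.000e-01] 0.916
piston scene [ 609.4 -156.7    3.1] 0.901
piston both [ 609.3 -155.5    3.7] 0.89
holder top [ 609.3 -155.9    7.5] 0.504
holder scene [ 608.1 -156.6   -1.1] 0.707
holder both [ 609.3 -156.2    8.1] 0.603
big_sleeve top [620.3 136.    1.1] 0.559
big_sleeve scene [617.3 133.9   1.7] 0.897
big_sleeve both [618.9 133.7   2.7] 0.716
nut top [615.2 282.4  -8.5] 0.845
nut scene [605.3 289.8 -10.6] 0.746
nut both [614.9 282.9  23.5] 0.773
small_sleeve top none
small_sleeve scene none
small_sleeve both none
jar top [499.  422.5   1.6] 0.868
jar scene [495.3 428.8   2.1] 0.82
jar both [499.4 424.    1.2] 0.84
```

```bash
cat >> h.py <<'E'
def go(x,y,zg,yaw,reach=.155):
    "mm, deg; zg = height of grasp point -> shift (25 mm) and turn (6 deg) in tool axes; yaw of tool x"
    s=ctrl.get_state(); R0=R.from_quat(s["orientation"])
    R1=R.from_euler('z',yaw,degrees=True)*R.from_euler('x',180,degrees=True)
    d=R0.inv().apply(np.array([x/1e3,y/1e3,zg/1e3+reach])-s["ee_pos"])/.025
    t=(R0.inv()*R1).as_rotvec(degrees=True)/6
    print("shift",np.round(d,2),"turn",np.round(t,2),"t",round(s["t"],2)); return d,t
E
python3 - <<'E'
from h import *
c=vision.calibration("wrist"); s=ctrl.get_state(); M=c["cam_to_world"]
R0=R.from_quat(s["orientation"])
print(R0.as_euler('xyz',degrees=True)); print(c["fx"],c["dist_coeffs"]); print(R0.inv().apply(M[:3,3]-s["ee_pos"])*1e3, (R0.inv().as_matrix()@M[:3,:3]).round(2))
p=R0.inv().apply
# point seen at image centre on bench
print(ray(c,(256,192),.03), s["ee_pos"])
go(540,-290,230,5);
E
```

```text
[1.79999226e+02 2.07335689e-03 1.27074316e+01]
309.44378736516757 [0.00435498 0.         0.         0.         0.        ]
[83.67738242 -0.08720663 30.56626856] [[-0.   -0.95 -0.32]
 [ 1.   -0.    0.  ]
 [-0.   -0.32  0.95]]
[ 0.07862181 -0.520549    0.03      ] [ 0.1154627  -0.51213872  0.40472967]
shift [18.52 -4.93  0.79] turn [0.   0.   1.28] t 1.1
```

>>> carry_out([
  [[20.0, -5.0, 1.5], [0, 0, 1.2], 1],
  [[20.0, -5.0, 1.5], [0, 0, 1.2], 1],
  [[20.0, -5.0, 1.5], [0, 0, 1.2], 1],
  [[20.0, -5.0, 1.5], [0, 0, 1.2], 1],
  [[20.0, -5.0, 1.5], [0, 0, 1.2], 1],
  [[20.0, -5.0, 1.5], [0, 0, 1.2], 1],
  [[20.0, -5.0, 1.5], [0, 0, 1.2], 1],
  [[20.0, -5.0, 1.5], [0, 0, 1.2], 1],
  [[20.0, -5.0, 1.5], [0, 0, 1.2], 1],
  [[20.0, -5.0, 1.5], [0, 0, 1.2], 1],
], force=40)

```text
t: 2.1
ee_pos: [0.5625, -0.2864, 0.3683]
orientation: [0.999, 0.048, 0.0, 0.0]
contact_force: [0.1, -1.0, 0.2]
opening: 0.0852
grasp_force: 0.0
```

```bash
cat > w.py <<'E'
from h import *
def look(name,p0,z=0,yaw=True,save=None,show=None):
    c=vision.calibration("wrist"); im=vision.grab_frame("wrist")
    q=proj(c,[p0[0]/1e3,p0[1]/1e3,MOD[name][-1][:,2].max()*.6+z])[0]
    m=pick("wrist",name,q,40)
    print(name,"px",q.round())
    if m is not None: print(*fit(name,[(c,m)],(p0[0]/1e3,p0[1]/1e3,p0[2]),z,yaw))
    else: print("none")
    if save:
        o=im[:,:,::-1].copy()
        if m is not None: o[cv2.morphologyEx(m.astype(np.uint8),cv2.MORPH_GRADIENT,np.ones((2,2)))>0]=(0,255,0)
        cv2.imwrite("pics/"+save,cv2.resize(o,(800,600)))
E
python3 - <<'E'
from w import *
look("block",(600,-290,5),save="b1.png")
go(600,-290,80,5)
E
```

```text
block px [263. 133.]
[ 600.9 -289.8    5.6] 0.979
shift [1.37 0.39 5.21] turn [-0.03  0.    0.15] t 2.2
```

View pics/b1.png

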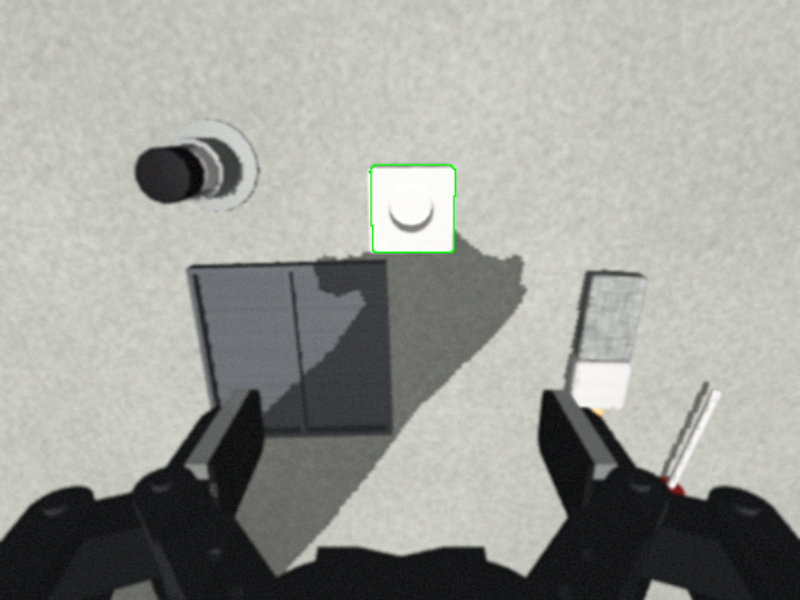

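The wrist picture shows the block at (413,208) outlined well, the piston in its holder at (170,175) and the square tray at (290,350). The block fit is (600.9, -289.8, 5.6°). I go above it first.

>>> carry_out([
  [[1.4, 0.38, 1.5], [0, 0, 0.1], 1],
  [[1.4, 0.38, 3.0], [0, 0, 0.1], 1],
  [[1.4, 0.38, 4.5], [0, 0, 0.1], 1],
  [[1.4, 0.38, 5.2], [0, 0, 0.1], 1],
  [[1.4, 0.38, 5.2], [0, 0, 0.1], 1],
  [[1.4, 0.38, 5.2], [0, 0, 0.1], 1],
])

```text
t: 2.8
ee_pos: [0.5962, -0.2942, 0.2388]
orientation: [0.999, 0.043, -0.0, -0.0]
contact_force: [-0.9, 0.2, 0.6]
opening: 0.0854
grasp_force: 0.0
```

Run:
```python
from w import *
look("block",(600,-290,5))
go(601,-290,28,5.6)
```

```text
block px [250. 215.]
[ 600.5 -289.6    6. ] 0.986
shift [ 0.16 -0.17  2.33] turn [ 0.03 -0.03 -0.12] t 2.9
```

>>> carry_out([
  [[0.16, -0.17, 0.6], [0, 0, -0.12], 1],
  [[0.16, -0.17, 1.3], [0, 0, -0.12], 1],
  [[0.16, -0.17, 1.8], [0, 0, -0.12], 1],
  [[0.16, -0.17, 2.2], [0, 0, -0.12], 1],
  [[0.16, -0.17, 2.3], [0, 0, -0.12], 1],
  [[0.16, -0.17, 2.3], [0, 0, -0.12], 0.5],
  [[0.16, -0.17, 2.3], [0, 0, -0.12], 0.3],
  [[0.16, -0.17, 2.3], [0, 0, -0.12], 0.3],
  [[0.16, -0.17, 2.3], [0, 0, -0.12], 0.3],
  [[0.16, -0.17, 2.3], [0, 0, -0.12], 0.3],
], force=40)

```text
t: 3.9
ee_pos: [0.6007, -0.2896, 0.1822]
orientation: [0.999, 0.049, 0.001, 0.001]
contact_force: [0.5, -0.2, 2.3]
opening: 0.0498
grasp_force: 43.4
```

Run:
```python
from w import *
s=ctrl.get_state(); print(s["opening"],s["grasp_force"],s["ee_pos"],s["contact_force"])
go(601,-290,100,5.6)
go(470,158,100,1)
```

```text
0.04978270611677234 43.420049546984956 [ 0.6006508  -0.28958412  0.18215905] [ 0.47748347 -0.22334626  2.30065776]
shift [ 0.02  0.02 -2.91] turn [ 0.01 -0.02  0.  ] t 3.9
shift [ -3.44 -18.33  -2.94] turn [ 0.01 -0.02  0.77] t 3.9
```

>>> carry_out([
  [[0, 0, -1.0], [0, 0, 0], 0.3],
  [[0, 0, -2.5], [0, 0, 0], 0.3],
  [[0, 0, -4.5], [0, 0, 0], 0.3],
  [[-0.7, -2, -5], [0, 0, 0.2], 0.3],
  [[-1.0, -4, -5], [0, 0, 0.5], 0.3],
  [[-1.4, -6, -5], [0, 0, 0.7], 0.3],
  [[-1.7, -8, -5], [0, 0, 0.7], 0.3],
  [[-2.1, -10, -5], [0, 0, 0.7], 0.3],
  [[-2.4, -12, -5], [0, 0, 0.7], 0.3],
  [[-2.7, -14, -5], [0, 0, 0.7], 0.3],
])

```text
t: 4.9
ee_pos: [0.4996, 0.046, 0.3057]
orientation: [1.0, 0.012, -0.0, -0.0]
contact_force: [1.3, 0.6, -0.2]
opening: 0.0493
grasp_force: 43.2
```

Run:
```python
from w import *
s=ctrl.get_state(); print(s["opening"],s["grasp_force"],s["ee_pos"])
look("long_tray",(470,129,1),save="t1.png")
go(470,159,140,1)
```

```text
0.0493484665584915 43.20499063062016 [0.49961814 0.04595778 0.30572992]
long_tray px [167. 209.]
[469.5 130.1   1.4] 0.81
shift [-1.   -4.42  0.44] turn [-0.03  0.02  0.15] t 5.0
```

View pics/t1.png

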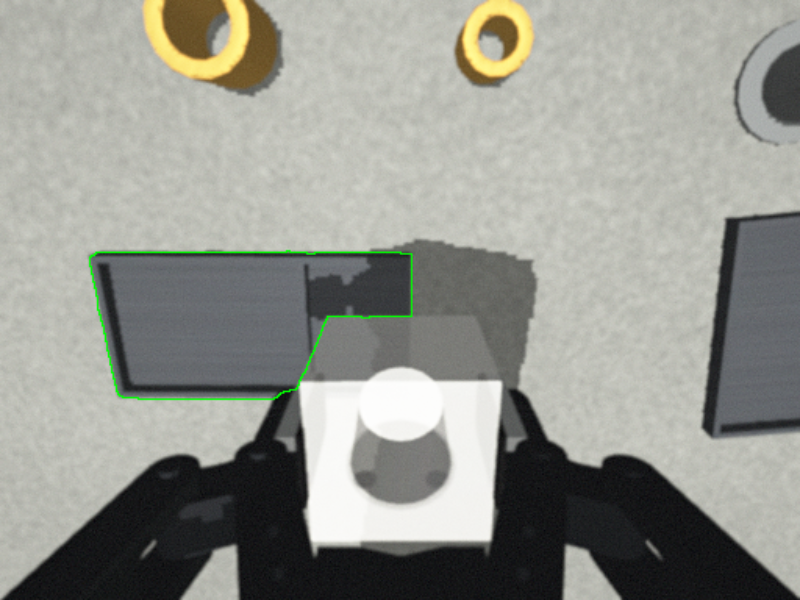

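The picture shows the block held upright in the jaws, with the tray partly hidden at left. Its partition is at column 307, with the narrow part on the right (-y). The tray is at about (470, 129.5, 1.2°), so the wide compartment centre is (469.5, 159.5).

>>> carry_out([
  [[-1, -2, 0.4], [0, 0, 0.1], 0.3],
  [[-1, -3.6, 0.4], [0, 0, 0.1], 0.3],
  [[-1, -4.42, 0.4], [0, 0, 0.1], 0.3],
  [[-1, -4.42, 1.5], [0, 0, 0.1], 0.3],
  [[-1, -4.42, 2.8], [0, 0, 0.1], 0.3],
  [[-1, -4.42, 3.6], [0, 0, 0.1], 0.3],
  [[-1, -4.42, 4.0], [0, 0, 0.1], 0.3],
  [[-1, -4.42, 4.2], [0, 0, 0.1], 0.3],
  [[-1, -4.42, 4.2], [0, 0, 0.1], 0.3],
])

```text
t: 5.9
ee_pos: [0.4768, 0.1057, 0.2005]
orientation: [0.999, 0.036, -0.002, -0.018]
contact_force: [-0.5, 0.1, -1.2]
opening: 0.0496
grasp_force: 43.2
```

Run:
```python
from w import *
s=ctrl.get_state(); print(s["contact_force"],s["ee_pos"])
go(469.5,159.5,30.5,1)
```

```text
[-0.51593454  0.13191665 -1.2062824 ] [0.4768361  0.10567224 0.20046707]
shift [-0.14 -2.15  0.67] turn [-0.34  0.03  0.51] t 5.9
```

Run:
```python
from w import *
s=ctrl.get_state(); print(s["joints"].round(3),s["joint_vel"].round(3)); 
go(469.5,159.5,60,1)
```

```text
[ 0.07   0.01  -0.35   1.213  0.035  3.141] [ 0.003 -0.022  0.025  0.012 -0.003  0.   ]
shift [-0.14 -2.19 -0.5 ] turn [-0.34  0.03  0.51] t 5.9
```

Joint 6 is at its limit, since j6 ≈ π + q1 − yaw. I'll raise the arm and turn the tool half round, which also suits everything else on the left.

>>> carry_out([
  [[0, 0, -2], [-0.34, 0, -1], 0.3],
  [[0, 0, -3], [-0.34, 0, -2.4], 0.3],
  [[0, 0, -3], [-0.34, 0, -3.8], 0.3],
  [[0, 0, -3], [-0.34, 0, -5.2], 0.3],
  [[0, 0, -3], [-0.34, 0, -6.6], 0.3],
  [[0, 0, -3], [-0.34, 0, -8], 0.3],
  [[0, 0, -3], [-0.34, 0, -9.4], 0.3],
  [[0, 0, -3], [-0.34, 0, -10.8], 0.3],
  [[0, 0, -3], [-0.34, 0, -12.2], 0.3],
  [[0, 0, -3], [-0.34, 0, -13.5], 0.3],
])

```text
t: 6.9
ee_pos: [0.4777, 0.1032, 0.2779]
orientation: [0.735, 0.678, 0.013, 0.003]
contact_force: [-0.1, 0.3, -1.1]
opening: 0.0495
grasp_force: 42.9
```

Run:
```python
from w import *
s=ctrl.get_state(); print(s["joints"].round(3),s["ee_pos"])
go(469.5,159.5,100,181)
```

```text
[ 0.072 -0.053 -0.254  1.346  0.01   1.723] [0.47771624 0.10319819 0.27791173]
shift [ 2.21 -0.53  0.94] turn [  0.27   0.08 -15.93] t 6.9
```

>>> carry_out([
  [[1, 0, 0], [0.03, 0, -1.4], 0.3],
  [[2, -0.2, 0], [0.06, 0, -2.8], 0.3],
  [[2.2, -0.5, 0], [0.09, 0, -4.2], 0.3],
  [[2.2, -0.5, 0], [0.1, 0, -5.6], 0.3],
  [[2.2, -0.5, 0], [0.13, 0, -7], 0.3],
  [[2.2, -0.5, 0], [0.16, 0, -8.4], 0.3],
  [[2.2, -0.5, 0], [0.2, 0, -9.8], 0.3],
  [[2.2, -0.5, 0], [0.22, 0, -11.2], 0.3],
  [[2.2, -0.5, 0], [0.25, 0, -12.6], 0.3],
  [[2.2, -0.5, 0], [0.27, 0.08, -14], 0.3],
])

```text
t: 7.9
ee_pos: [0.4699, 0.1592, 0.2784]
orientation: [0.092, 0.996, 0.001, -0.001]
contact_force: [0.2, -0.3, -1.4]
opening: 0.0496
grasp_force: 43.0
```

Run:
```python
from w import *
s=ctrl.get_state(); print(s["joints"].round(3),s["ee_pos"])
go(469.5,159.5,31,181)
```

```text
[ 0.191 -0.016 -0.217  1.372  0.003  0.375] [0.46993253 0.15923552 0.27842586]
shift [ 0.01 -0.    3.7 ] turn [ 0.03 -0.02 -1.92] t 7.9
```

>>> carry_out([
  [[0, 0, 0.5], [0.03, 0, -1], 0.3],
  [[0, 0, 1.2], [0.03, 0, -1.9], 0.3],
  [[0, 0, 2], [0.03, 0, -1.9], 0.3],
  [[0, 0, 2.6], [0.03, 0, -1.9], 0.3],
  [[0, 0, 3.1], [0.03, 0, -1.9], 0.3],
  [[0, 0, 3.4], [0.03, 0, -1.9], 0.3],
  [[0, 0, 3.55], [0.03, 0, -1.9], 0.3],
  [[0, 0, 3.65], [0.03, 0, -1.9], 0.3],
  [[0, 0, 3.7], [0.03, 0, -1.9], 0.3],
  [[0, 0, 3.7], [0.03, 0, -1.9], 0.3],
])

```text
t: 8.9
ee_pos: [0.469, 0.1595, 0.1851]
orientation: [-0.005, 1.0, -0.0, -0.002]
contact_force: [-0.8, -0.7, 2.5]
opening: 0.0495
grasp_force: 43.5
```

Run:
```python
from w import *
s=ctrl.get_state(); print(s["contact_force"],s["ee_pos"])
go(469.5,159.5,30.2,181)
```

```text
[-0.82016517 -0.69386188  2.51282303] [0.46898544 0.15945785 0.18514391]
shift [-0.02  0.   -0.  ] turn [-0.   -0.04 -0.08] t 8.9
```

>>> carry_out([
  [[0, 0, 0], [0, 0, 0], 0.8],
  [[0, 0, 0], [0, 0, 0], 1],
  [[0, 0, 0], [0, 0, 0], 1],
  [[0, 0, 0], [0, 0, 0], 1],
  [[0, 0, -0.5], [0, 0, 0], 1],
  [[0, 0, -2], [0, 0, 0], 1],
  [[0, 0, -4], [0, 0, 0], 1],
  [[0, 0, -6], [0, 0, 0], 1],
  [[0, 0, -7], [0, 0, 0], 1],
  [[0, 0, -7], [0, 0, 0], 1],
])

```text
t: 9.9
ee_pos: [0.471, 0.1598, 0.3657]
orientation: [-0.005, 1.0, 0.001, 0.003]
contact_force: [-0.7, 0.3, 0.6]
opening: 0.0856
grasp_force: 0.0
```

Run:
```python
from w import *
s=ctrl.get_state(); print(s["joints"].round(2))
look("block",(470,159.5,1),z=.003,save="b2.png"); look("long_tray",(470,129,1))
go(609,-156,180,181)
```

```text
[ 0.19 -0.03 -0.06  1.54  0.    0.18]
block px [256. 166.]
[469.3 159.7   0.7] 0.977
long_tray px [228. 165.]
[469.6 130.    1.2] 0.776
shift [ -5.49 -12.67   0.87] turn [-0.01 -0.08 -0.08] t 10.1
```

View pics/b2.png

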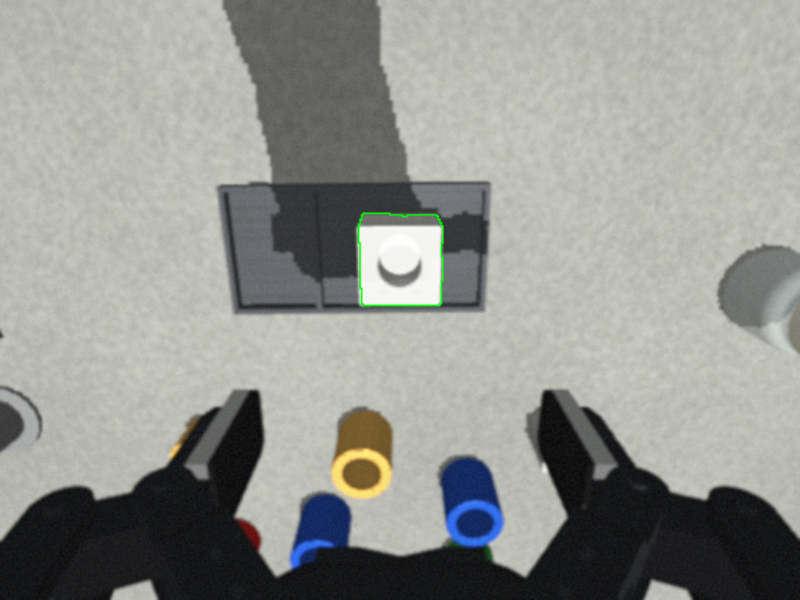

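The picture shows the block upright in the wide compartment at (400,258), with the narrow compartment to its left at (275,248). Next is the piston.

>>> carry_out([
  [[-0.8, -2, 0.2], [0, 0, 0], 1],
  [[-1.6, -4, 0.4], [0, 0, 0], 1],
  [[-2.5, -6, 0.6], [0, 0, 0], 1],
  [[-3.3, -8, 0.8], [0, 0, 0], 1],
  [[-4.2, -10, 0.8], [0, 0, 0], 1],
  [[-5, -11.6, 0.8], [0, 0, 0], 1],
  [[-5.5, -12.7, 0.8], [0, 0, 0], 1],
  [[-5.5, -12.7, 0.8], [0, 0, 0], 1],
  [[-5.5, -12.7, 0.8], [0, 0, 0], 1],
  [[-5.5, -12.7, 0.8], [0, 0, 0], 1],
])

```text
t: 11.1
ee_pos: [0.6093, -0.1559, 0.3367]
orientation: [-0.005, 1.0, 0.0, -0.004]
contact_force: [-0.9, 0.3, -0.6]
opening: 0.0856
grasp_force: 0.0
```

Run:
```python
from w import *
s=ctrl.get_state(); print(s["joints"].round(2),s["ee_pos"])
look("piston",(609,-156,0),z=.004,yaw=False,save="p1.png"); look("holder",(609,-156,0),yaw=False); look("square_tray",(479,-217,6.8))
go(609,-156,100,181)
```

```text
[-0.36  0.32  0.28  1.53 -0.   -0.37] [ 0.60925669 -0.15591487  0.33674899]
piston px [256. 185.]
[ 6.092e+02 -1.550e+02  1.000e-01] 0.933
holder px [256. 176.]
[ 6.108e+02 -1.549e+02 -5.000e-01] 0.602
square_tray px [188.  26.]
[ 479.8 -216.1    7.3] 0.992
shift [ 0.01 -0.01  3.35] turn [-0.01 -0.05 -0.07] t 11.4
```

View pics/p1.png

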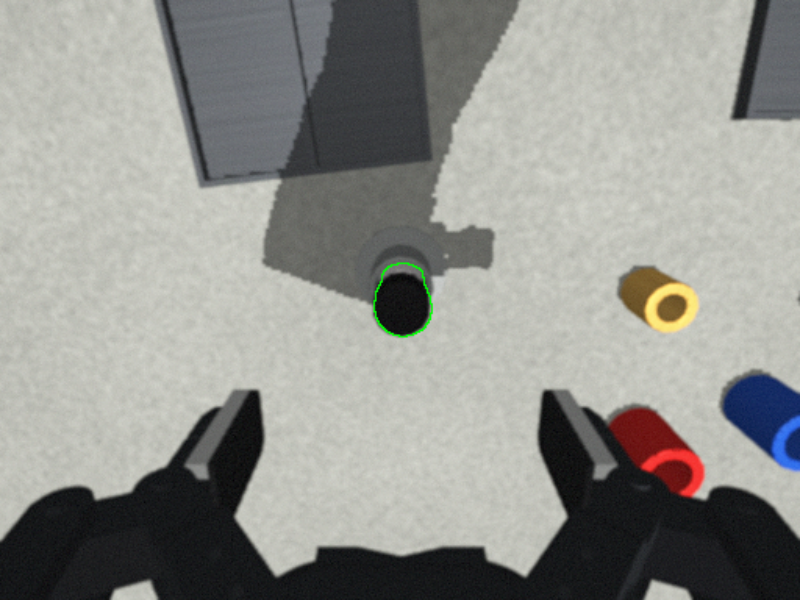

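The piston knob is at (403,304), and its fit (609.2, -155.2) agrees with the fixed cameras. The nearest object along the closing line is the small sleeve, more than 200 mm away. I descend and grip the knob.

>>> carry_out([
  [[0, 0.03, 1], [0, 0, 0], 1],
  [[0, 0.03, 2], [0, 0, 0], 1],
  [[0, 0.03, 3], [0, 0, 0], 1],
  [[0, 0.03, 4], [0, 0, 0], 1],
  [[0, 0.03, 4.5], [0, 0, 0], 0.8],
  [[0, 0.03, 4.67], [0, 0, 0], 0.55],
  [[0, 0.03, 4.67], [0, 0, 0], 0.3],
  [[0, 0.03, 4.67], [0, 0, 0], 0.2],
  [[0, 0.03, 4.67], [0, 0, 0], 0.1],
  [[0, 0.03, 4.67], [0, 0, 0], 0.1],
], force=35)

```text
t: 12.4
ee_pos: [0.6098, -0.1563, 0.2231]
orientation: [-0.004, 1.0, -0.001, -0.002]
contact_force: [-0.4, -0.5, 0.9]
opening: 0.0289
grasp_force: 34.7
```

Run:
```python
from w import *
s=ctrl.get_state(); print(s["opening"],s["grasp_force"],s["ee_pos"],s["contact_force"])
```

```text
0.02885278059006478 34.74938418024976 [ 0.60979624 -0.15629912  0.22314963] [-0.42400535 -0.50461304  0.90285207]
```

>>> carry_out([
  [[0, 0, -0.2], [0, 0, 0], 0.1],
  [[0, 0, -0.5], [0, 0, 0], 0.1],
  [[0, 0, -0.9], [0, 0, 0], 0.1],
  [[0, 0, -1.3], [0, 0, 0], 0.1],
  [[0, 0, -1.7], [0, 0, 0], 0.1],
  [[0, 0, -2.2], [0, 0, 0], 0.1],
  [[0, 0, -2.8], [0, 0, 0], 0.1],
  [[0, 0, -3.4], [0, 0, 0], 0.1],
  [[0, 0, -4], [0, 0, 0], 0.1],
  [[0, 0, -4], [0, 0, 0], 0.1],
])

```text
t: 13.4
ee_pos: [0.6106, -0.1563, 0.3255]
orientation: [-0.005, 1.0, -0.001, -0.0]
contact_force: [1.4, 0.7, 0.2]
opening: 0.0287
grasp_force: 34.6
```

Run:
```python
from w import *
s=ctrl.get_state(); print(s["opening"],s["grasp_force"],s["ee_pos"])
import cv2
im=vision.grab_frame("scene")[:,:,::-1]; cv2.imwrite("pics/s1.png",cv2.resize(im[170:330,90:290],(800,600),interpolation=cv2.INTER_CUBIC))
t=np.deg2rad(1.2); x,y=469.6+58*np.sin(t),129.8-58*np.cos(t); print(x,y)
go(x,y,140,181)
```

```text
0.028731560874946032 34.62313614430968 [ 0.61063425 -0.15632019  0.32551577]
470.81466035323473 71.81272035845898
shift [5.5  9.17 1.14] turn [-0.02 -0.02 -0.08] t 13.45
```

View pics/s1.png

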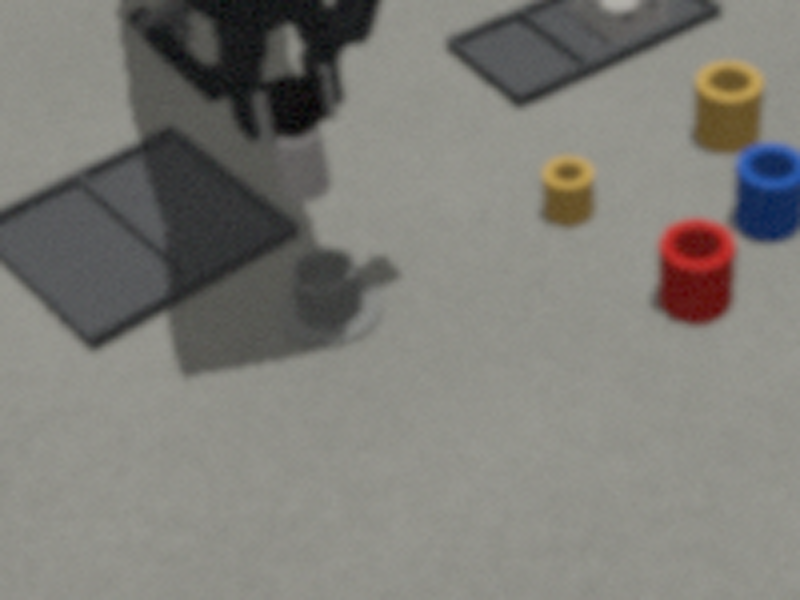

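The crop shows the piston hanging from the jaws at (300,150) and the holder standing at (330,295). I carry the piston to the narrow compartment.

>>> carry_out([
  [[1, 1.6, 0], [0, 0, 0], 0.1],
  [[2, 3.2, 0], [0, 0, 0], 0.1],
  [[3, 4.8, 0], [0, 0, 0], 0.1],
  [[4, 6.4, 0], [0, 0, 0], 0.1],
  [[4.9, 8, 0.5], [0, 0, 0], 0.1],
  [[5.4, 9, 0.5], [0, 0, 0], 0.1],
  [[5.5, 9.17, 1], [0, 0, 0], 0.1],
  [[5.5, 9.17, 1], [0, 0, 0], 0.1],
  [[5.5, 9.17, 1], [0, 0, 0], 0.1],
  [[5.5, 9.17, 1], [0, 0, 0], 0.1],
])

```text
t: 14.45
ee_pos: [0.4707, 0.071, 0.2971]
orientation: [-0.004, 1.0, -0.001, -0.003]
contact_force: [0.4, -0.2, -0.6]
opening: 0.0286
grasp_force: 34.8
```

Run:
```python
from w import *
s=ctrl.get_state(); print(s["opening"],s["grasp_force"],s["ee_pos"])
look("long_tray",(470,130,1),save="t2.png")
go(470.8,71.8,67.5,181)
```

```text
0.02862782054009151 34.81400618207772 [0.47070445 0.07100826 0.29711202]
long_tray px [324. 184.]
[469.5 130.    1.1] 0.663
shift [-0.02  0.03  3.  ] turn [-0.01 -0.05 -0.1 ] t 14.55
```

View pics/t2.png

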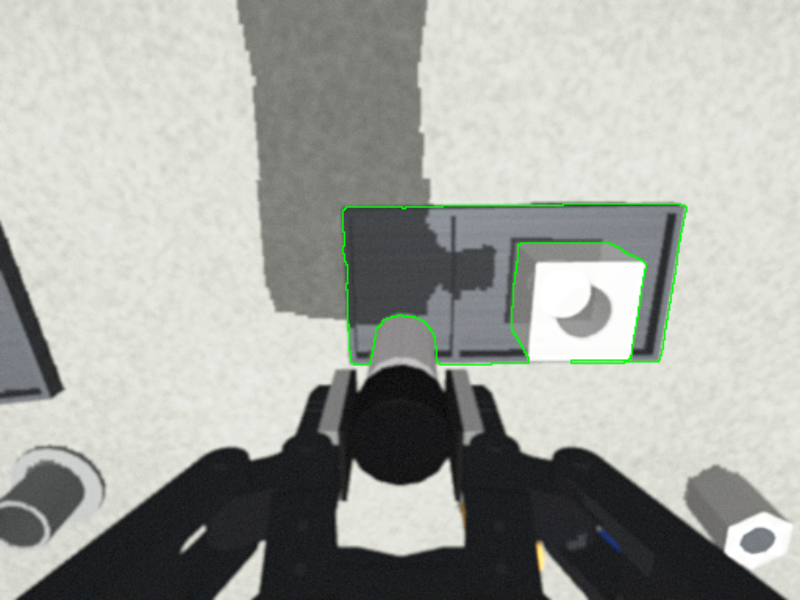

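The piston is upright in the jaws at (402,420), aligned with the narrow compartment (350–450). I lower it.

>>> carry_out([
  [[0, 0.03, 0.7], [0, 0, 0], 0.1],
  [[0, 0.03, 1.4], [0, 0, 0], 0.1],
  [[0, 0.03, 2], [0, 0, 0], 0.1],
  [[0, 0.03, 2.4], [0, 0, 0], 0.1],
  [[0, 0.03, 2.7], [0, 0, 0], 0.1],
  [[0, 0.03, 2.85], [0, 0, 0], 0.1],
  [[0, 0.03, 2.95], [0, 0, 0], 0.1],
  [[0, 0.03, 3.0], [0, 0, 0], 0.1],
  [[0, 0.03, 3.0], [0, 0, 0], 0.1],
  [[0, 0.03, 3.0], [0, 0, 0], 0.1],
])

```text
t: 15.55
ee_pos: [0.4698, 0.0727, 0.2226]
orientation: [-0.005, 1.0, -0.0, -0.003]
contact_force: [0.3, -0.7, -1.1]
opening: 0.0292
grasp_force: 34.8
```

Run:
```python
from w import *
s=ctrl.get_state(); print(s["contact_force"],s["ee_pos"]); go(470.8,71.8,67,181)
```

```text
[ 0.30993702 -0.7200928  -1.14413834] [0.46980308 0.07271142 0.22263166]
shift [-0.04 -0.04  0.03] turn [-0.01 -0.05 -0.08] t 15.55
```

>>> carry_out([
  [[0, 0, 0.04], [0, 0, 0], 0.1],
  [[0, 0, 0.06], [0, 0, 0], 0.1],
  [[0, 0, 0.06], [0, 0, 0], 0.1],
])

```text
t: 15.85
ee_pos: [0.4701, 0.0727, 0.2221]
orientation: [-0.005, 1.0, -0.0, -0.002]
contact_force: [-1.3, 0.2, 5.5]
opening: 0.0287
grasp_force: 35.3
```

>>> carry_out([
  [[0, 0, 0], [0, 0, 0], 0.5],
  [[0, 0, 0], [0, 0, 0], 0.7],
  [[0, 0, 0], [0, 0, 0], 0.7],
  [[0, 0, 0], [0, 0, 0], 0.7],
  [[0, 0, -0.5], [0, 0, 0], 0.7],
  [[0, 0, -1.5], [0, 0, 0], 0.7],
  [[0, 0, -3], [0, 0, 0], 0.7],
  [[0, 0, -4.5], [0, 0, 0], 1],
  [[0, 0, -5.5], [0, 0, 0], 1],
  [[0, 0, -5.5], [0, 0, 0], 1],
])

```text
t: 16.85
ee_pos: [0.4717, 0.0728, 0.3642]
orientation: [-0.005, 1.0, -0.0, 0.002]
contact_force: [0.8, -0.4, 0.3]
opening: 0.0854
grasp_force: 0.0
```

Run:
```python
from w import *
look("piston",(470.8,72,0),z=.003,yaw=False,save="p2.png")
go(619,134,190,181)
```

```text
piston px [256. 171.]
[469.6  73.8   1.5] 0.857
shift [-5.96  2.4   0.56] turn [-0.01 -0.03 -0.08] t 16.95
```

View pics/p2.png

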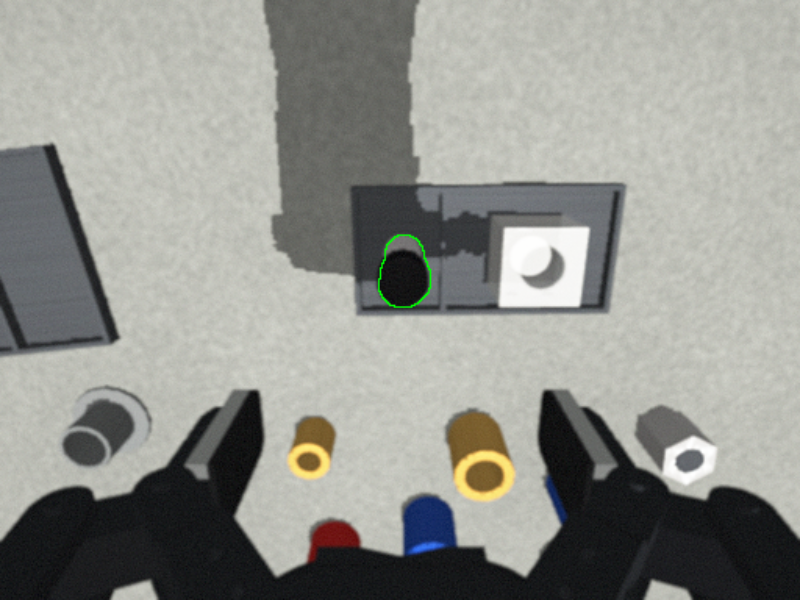

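The piston stands in the narrow compartment at (404,275). Now the brass sleeve: I turn to yaw 199° so the fingers close between the two blue neighbours.

>>> carry_out([
  [[-1.5, 0.6, 0.5], [0, 0, -1], 1],
  [[-3, 1.2, 0.5], [0, 0, -2], 1],
  [[-4.5, 1.8, 0.5], [0, 0, -3], 1],
  [[-5.6, 2.2, 0.5], [0, 0, -3.1], 1],
  [[-5.95, 2.4, 0.5], [0, 0, -3.1], 1],
  [[-5.95, 2.4, 0.5], [0, 0, -3.1], 1],
  [[-5.95, 2.4, 0.5], [0, 0, -3.1], 1],
])

```text
t: 17.65
ee_pos: [0.6179, 0.134, 0.3429]
orientation: [-0.166, 0.986, 0.0, -0.005]
contact_force: [0.2, -0.8, 0.6]
opening: 0.0853
grasp_force: 0.0
```

Run:
```python
from w import *
s=ctrl.get_state(); print(s["joints"].round(2),s["ee_pos"])
look("big_sleeve",(619,134,0),yaw=False,save="g1.png")
look("nut",(615,283,-8)); look("nut",(615,283,20))
go(619,134,100,199)
```

```text
[ 0.11  0.33  0.3   1.55 -0.   -0.23] [0.61790275 0.13400887 0.34293245]
big_sleeve px [255. 179.]
[622.9 133.8   0.8] 0.864
nut px [395. 219.]
[615.3 283.1 -24.8] 0.971
nut px [395. 218.]
[615.2 283.2  34.8] 0.973
shift [-0.06 -0.01  3.6 ] turn [ 0.01 -0.05  0.02] t 17.95
```

View pics/g1.png

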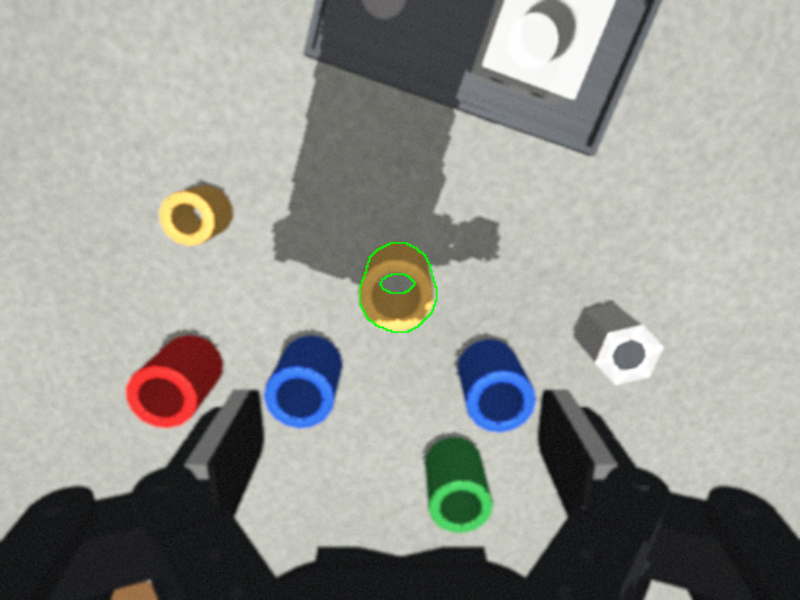

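In this enlarged view the candidates are: brass big (398,288), brass small (190,217), blue (302,397) and (499,400), red (163,397) and green (459,505). The brass one at (398,288) is the larger brass sleeve. The mask has a hole where the bore shows through, so I refit with it filled.

```bash
cat >> h.py <<'E'
def fill(m):
    o=np.zeros(m.shape,np.uint8); cv2.drawContours(o,cv2.findContours(m.astype(np.uint8),cv2.RETR_EXTERNAL,cv2.CHAIN_APPROX_NONE)[0],-1,1,-1); return o
_p=pick
def pick(*k):
    m=_p(*k); return None if m is None else fill(m)
E
python3 - <<'E'
from w import *
look("big_sleeve",(619,134,0),yaw=False)
E
```

```text
big_sleeve px [256. 177.]
[ 6.235e+02  1.336e+02 -4.000e-01] 0.934
```

>>> carry_out([
  [[-0.12, 0, 1], [0, 0, 0], 1],
  [[-0.12, 0, 2], [0, 0, 0], 1],
  [[-0.12, 0, 2.8], [0, 0, 0], 1],
  [[-0.12, 0, 3], [0, 0, 0], 1],
  [[-0.12, 0, 3], [0, 0, 0], 1],
  [[-0.12, 0, 3], [0, 0, 0], 1],
])

```text
t: 18.65
ee_pos: [0.6213, 0.135, 0.2711]
orientation: [-0.166, 0.986, 0.0, -0.002]
contact_force: [0.2, -0.3, 0.1]
opening: 0.0854
grasp_force: 0.0
```

Run:
```python
from w import *
c=vision.calibration("wrist"); im=vision.grab_frame("wrist")[:,:,::-1].copy()
hsv=cv2.cvtColor(im,cv2.COLOR_BGR2HSV); m=cv2.inRange(hsv,(10,90,30),(35,255,255))
m=cv2.morphologyEx(m,cv2.MORPH_OPEN,np.ones((3,3)))
q=proj(c,[.621,.134,.03])[0]
n,l,st,ce=cv2.connectedComponentsWithStats(m); i=1+np.argmin(np.hypot(*(ce[1:]-q).T)); m=fill(l==i)
print(st[i],q); v,s=fit("big_sleeve",[(c,m)],(.621,.134,0),0,False); print(v,s)
look("big_sleeve",(621,134,0),yaw=False)
for vv,col in ((v,(0,255,0)),((619,134,0),(255,0,255))):
    e=cv2.morphologyEx(cv2.resize(sil(c,MOD["big_sleeve"],(vv[0]/1e3,vv[1]/1e3,0),1),(512,384)),cv2.MORPH_GRADIENT,np.ones((2,2))); im[e>0]=col
cv2.imwrite("pics/g2.png",cv2.resize(im,(800,600)))
go(v[0],v[1],30,199)
```

```text
[ 222  168   63   77 3607] [255.00271768 202.91432769]
[622.8 133.3   1.3] 0.931
big_sleeve px [255. 202.]
[622.9 133.5   0.8] 0.931
shift [-0.03 -0.09  3.46] turn [ 0.01 -0.03  0.02] t 18.8
```

View pics/g2.png

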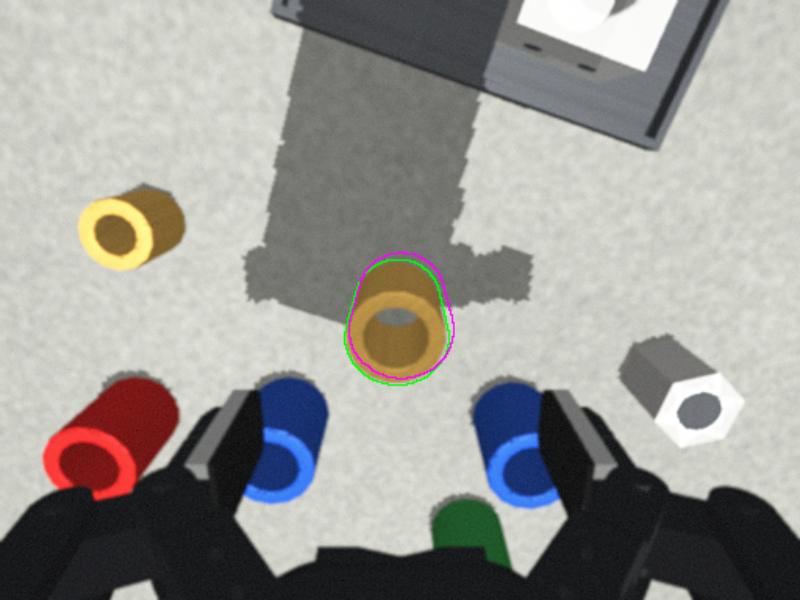

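The sleeve sits at (398,335). The green outline fits and is only about 1 mm larger than the image, so its centre is about (622.5, 133.5). I descend and grip.

>>> carry_out([
  [[-0.02, -0.07, 0.8], [0, 0, 0], 1],
  [[-0.02, -0.07, 1.6], [0, 0, 0], 1],
  [[-0.02, -0.07, 2.4], [0, 0, 0], 1],
  [[-0.02, -0.07, 3.1], [0, 0, 0], 1],
  [[-0.02, -0.07, 3.45], [0, 0, 0], 1],
  [[-0.02, -0.07, 3.45], [0, 0, 0], 0.6],
  [[-0.02, -0.07, 3.45], [0, 0, 0], 0.3],
  [[-0.02, -0.07, 3.45], [0, 0, 0], 0.2],
  [[-0.02, -0.07, 3.45], [0, 0, 0], 0.2],
  [[-0.02, -0.07, 3.45], [0, 0, 0], 0.2],
], force=45)

```text
t: 19.8
ee_pos: [0.6224, 0.1335, 0.1855]
orientation: [-0.166, 0.986, -0.0, -0.001]
contact_force: [0.3, -0.3, 3.9]
opening: 0.0433
grasp_force: 46.2
```

Run:
```python
from w import *
s=ctrl.get_state(); print(s["joints"].round(2))
T=np.array([479.5,-216.4]); t=np.deg2rad(7.1); Rm=np.array([[np.cos(t),-np.sin(t)],[np.sin(t),np.cos(t)]])
A=T+Rm@[28,34]; B=T+Rm@[-28,-34]; print(A,B)
go(*A,160,187); go(*B,160,187)
```

```text
[ 0.11  0.4   0.07  1.24 -0.   -0.23]
[ 503.08284405 -179.19987276] [ 455.91715595 -253.60012724]
shift [  8.62 -10.26  -5.16] turn [-0.   -0.02  2.02] t 19.8
shift [ 11.37 -12.45  -5.16] turn [-0.   -0.02  2.02] t 19.8
```

Gripped at 43 mm. I lift and carry it to the square tray, to the +y compartment at local (28,34).

>>> carry_out([
  [[0, 0, -0.5], [0, 0, 0], 0.2],
  [[0, 0, -2], [0, 0, 0], 0.2],
  [[0, 0, -4], [0, 0, 0], 0.2],
  [[0.6, -0.7, -5.2], [0, 0, 0.5], 0.2],
  [[1.9, -2.2, -5.2], [0, 0, 1], 0.2],
  [[3.1, -3.7, -5.2], [0, 0, 1.5], 0.2],
  [[4.4, -5.2, -5.2], [0, 0, 2], 0.2],
  [[5.6, -6.7, -5.2], [0, 0, 2], 0.2],
  [[6.9, -8.2, -5.2], [0, 0, 2], 0.2],
  [[8.0, -9.5, -5.2], [0, 0, 2], 0.2],
])

```text
t: 20.8
ee_pos: [0.5095, -0.1581, 0.3144]
orientation: [-0.062, 0.998, -0.0, -0.003]
contact_force: [0.9, -0.4, -2.2]
opening: 0.0431
grasp_force: 46.2
```

Run:
```python
from w import *
s=ctrl.get_state(); print(s["opening"],s["grasp_force"],s["joints"].round(2),s["ee_pos"])
look("square_tray",(479.5,-216.4,7.1))
go(503.1,-179.2,34,187)
```

```text
0.043065041319957524 46.22955081984401 [-0.43  0.07 -0.05  1.45 -0.   -0.55] [ 0.50948068 -0.15807608  0.3143717 ]
square_tray px [196. 139.]
[ 480.1 -215.8    7.2] 0.983
shift [ 0.28 -0.7   5.02] turn [-0.02 -0.08 -0.05] t 20.9
```

>>> carry_out([
  [[0.26, -0.68, 0.6], [0, 0, 0], 0.2],
  [[0.26, -0.68, 1.8], [0, 0, 0], 0.2],
  [[0.26, -0.68, 3], [0, 0, 0], 0.2],
  [[0.26, -0.68, 4], [0, 0, 0], 0.2],
  [[0.26, -0.68, 4.5], [0, 0, 0], 0.2],
  [[0.26, -0.68, 4.8], [0, 0, 0], 0.2],
  [[0.26, -0.68, 4.95], [0, 0, 0], 0.2],
  [[0.26, -0.68, 5.04], [0, 0, 0], 0.2],
  [[0.26, -0.68, 5.06], [0, 0, 0], 0.2],
  [[0.26, -0.68, 5.06], [0, 0, 0], 0.2],
])

```text
t: 21.9
ee_pos: [0.5064, -0.1743, 0.1889]
orientation: [-0.062, 0.998, -0.001, -0.002]
contact_force: [0.4, -0.3, -1.7]
opening: 0.0435
grasp_force: 46.4
```

Run:
```python
from w import *
s=ctrl.get_state(); print(s["contact_force"],s["ee_pos"]); go(503.1,-179.2,33.4,187)
```

```text
[ 0.39050702 -0.25168366 -1.74169812] [ 0.50642206 -0.1743155   0.18889285]
shift [ 0.16 -0.18  0.02] turn [-0.01 -0.04  0.02] t 21.9
```

>>> carry_out([
  [[0.16, -0.18, -0.1], [0, 0, 0], 0.2],
  [[0.16, -0.18, -0.05], [0, 0, 0], 0.2],
  [[0.16, -0.18, 0.03], [0, 0, 0], 0.2],
  [[0.16, -0.18, 0.06], [0, 0, 0], 0.2],
  [[0.16, -0.18, 0.06], [0, 0, 0], 0.2],
])

```text
t: 22.4
ee_pos: [0.5028, -0.1795, 0.1884]
orientation: [-0.062, 0.998, -0.001, -0.002]
contact_force: [-3.0, -0.8, 6.6]
opening: 0.043
grasp_force: 47.1
```

Contact with the floor: 6.6 N upward. I release and rise.

>>> carry_out([
  [[0, 0, 0], [0, 0, 0], 0.6],
  [[0, 0, 0], [0, 0, 0], 0.8],
  [[0, 0, 0], [0, 0, 0], 0.8],
  [[0, 0, 0], [0, 0, 0], 0.8],
  [[0, 0, -0.5], [0, 0, 0], 0.8],
  [[0, 0, -2], [0, 0, 0], 1],
  [[0, 0, -4], [0, 0, 0], 1],
  [[0, 0, -6], [0, 0, 0], 1],
  [[0, 0, -6.5], [0, 0, 0], 1],
  [[0, 0, -6.5], [0, 0, 0], 1],
])

```text
t: 23.4
ee_pos: [0.5045, -0.1794, 0.3536]
orientation: [-0.062, 0.998, -0.002, 0.001]
contact_force: [0.5, 0.3, 0.1]
opening: 0.0855
grasp_force: 0.0
```

Run:
```python
from w import *
look("big_sleeve",(503,-179.5,0),z=.003,yaw=False,save="g3.png"); look("square_tray",(480,-216,7.2))
go(615,283,160,185)
```

```text
big_sleeve px [258. 171.]
[ 503.4 -179.5    2.2] 0.943
square_tray px [223. 143.]
[ 479.5 -215.7    7.2] 0.992
shift [-6.75 17.76  1.23] turn [ 0.02 -0.09  0.35] t 23.6
```

View pics/g3.png

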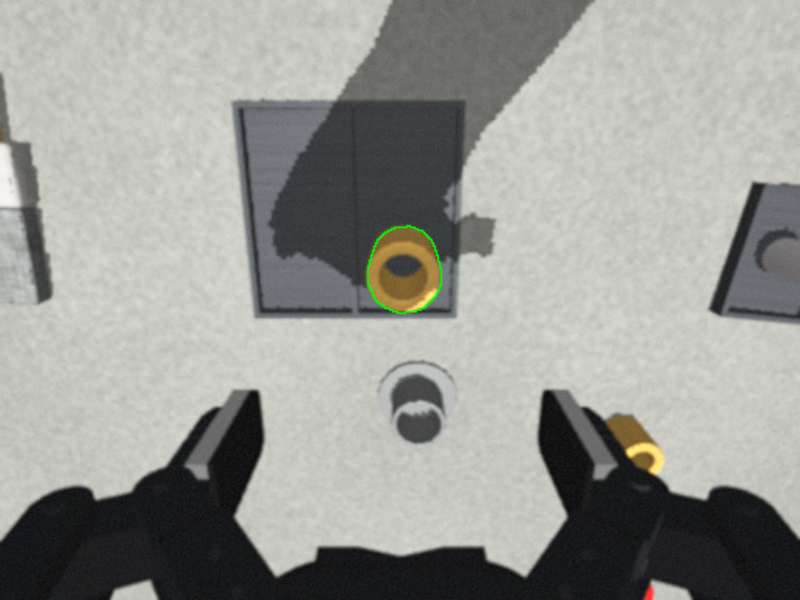

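The sleeve stands in its compartment at (404,275), and the empty holder still stands at (418,400). Next the nut, at about (615, 283); its flats allow closing with the tool at yaw ~185°.

>>> carry_out([
  [[-0.6, 1.8, 0], [0, 0, 0], 1],
  [[-1.3, 3.6, 0], [0, 0, 0], 1],
  [[-2, 5.4, 0], [0, 0, 0], 1],
  [[-2.7, 7.2, 0], [0, 0, 0], 1],
  [[-3.4, 9, 0], [0, 0, 0], 1],
  [[-4.1, 10.8, 0], [0, 0, 0.3], 1],
  [[-4.8, 12.6, 0], [0, 0, 0.3], 1],
  [[-5.5, 14.4, 0], [0, 0, 0.3], 1],
  [[-6.2, 16.2, 0.5], [0, 0, 0.3], 1],
  [[-6.7, 17.6, 1], [0, 0, 0.3], 1],
])

```text
t: 24.6
ee_pos: [0.6147, 0.2811, 0.3198]
orientation: [-0.047, 0.999, -0.0, -0.005]
contact_force: [0.8, -0.7, 0.4]
opening: 0.0852
grasp_force: 0.0
```

>>> carry_out([
  [[0, 0, 0], [0, 0, 0], 1],
  [[0, 0, 0], [0, 0, 0], 1],
])

```text
t: 24.8
ee_pos: [0.6141, 0.279, 0.319]
orientation: [-0.047, 0.999, -0.001, -0.006]
contact_force: [0.4, -0.1, 0.3]
opening: 0.0855
grasp_force: 0.0
```

Run:
```python
from w import *
s=ctrl.get_state(); print(s["joints"].round(2),s["ee_pos"])
look("nut",(615,283,-25),save="n1.png"); look("nut",(615,283,-20))
vision.grab_frame("wrist"); c=vision.calibration("wrist")
for d in spotter.masks_of("wrist","big_sleeve"): print("sleeve-like",d["extent"].round() if hasattr(d["extent"],'round') else d["extent"],d["score"],ray(c,d["extent"][:2],.03))
go(615.2,283.2,100,185)
```

```text
[0.33 0.45 0.41 1.54 0.   0.23] [0.61413747 0.27899738 0.31897754]
nut px [261. 186.]
[615.6 283.2 -26. ] 0.961
nut px [263. 183.]
[615.8 283.3 -25.2] 0.965
sleeve-like [186.1, 232.0, 57.2, 66.3] 0.66 [0.66990785 0.21538766 0.03      ]
sleeve-like [15.5, 265.4, 28.3, 45.4] 0.65 [0.7211778  0.05009137 0.03      ]
sleeve-like [64.0, 253.9, 69.1, 64.5] 0.64 [0.70401153 0.09850418 0.03      ]
sleeve-like [192.5, 303.4, 49.6, 65.6] 0.57 [0.75045937 0.22347964 0.03      ]
shift [-0.03  0.25  2.75] turn [-0.   -0.05  0.03] t 25.1
```

View pics/n1.png

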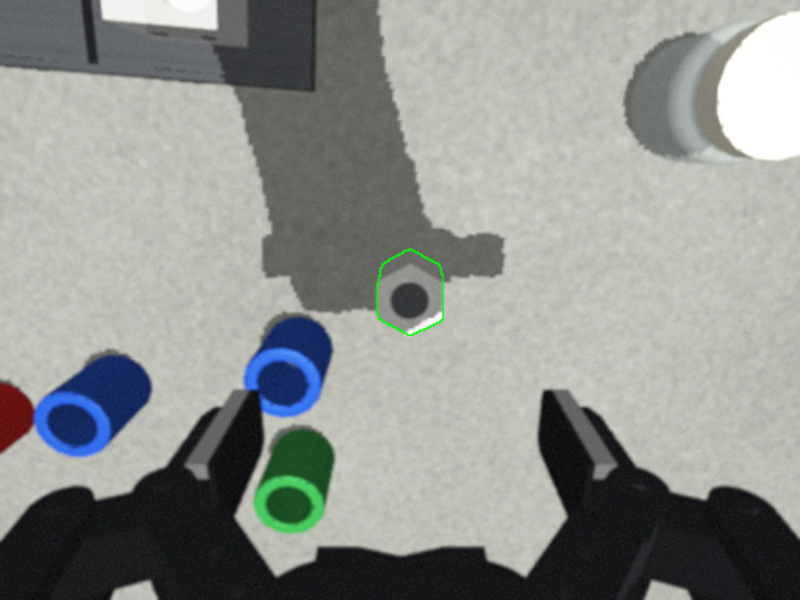

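The nut is at (410,298), with its flats facing the fingers; the nearest blue sleeve clears the fingers by about 20 mm. I descend and grip.

>>> carry_out([
  [[-0.05, 0.2, 1], [0, 0, 0.1], 1],
  [[-0.05, 0.2, 2], [0, 0, 0.1], 1],
  [[-0.05, 0.2, 3], [0, 0, 0.1], 1],
  [[-0.05, 0.2, 4], [0, 0, 0.1], 1],
  [[-0.05, 0.2, 5], [0, 0, 0.1], 1],
  [[-0.05, 0.2, 5.5], [0, 0, 0.1], 1],
  [[-0.05, 0.2, 5.65], [0, 0, 0.1], 0.9],
  [[-0.05, 0.2, 5.65], [0, 0, 0.1], 0.4],
  [[-0.05, 0.2, 5.65], [0, 0, 0.1], 0.2],
  [[-0.05, 0.2, 5.65], [0, 0, 0.1], 0.2],
], force=55)

```text
t: 26.1
ee_pos: [0.6159, 0.2836, 0.1841]
orientation: [-0.041, 0.999, 0.0, -0.001]
contact_force: [-1.4, -0.2, 1.1]
opening: 0.0352
grasp_force: 56.1
```

>>> carry_out([
  [[0, 0, 0], [0, 0, 0], 0.2],
  [[0, 0, 0], [0, 0, 0], 0.2],
  [[0, 0, 0], [0, 0, 0], 0.2],
])

```text
t: 26.4
ee_pos: [0.616, 0.2836, 0.1839]
orientation: [-0.041, 0.999, 0.0, -0.001]
contact_force: [0.3, -1.0, 5.3]
opening: 0.035
grasp_force: 56.5
```

Run:
```python
from w import *
T=np.array([479.7,-216]); t=np.deg2rad(7.2); Rm=np.array([[np.cos(t),-np.sin(t)],[np.sin(t),np.cos(t)]])
B=T+Rm@[-26,-34]; print(B)
go(*B,150,187)
```

```text
[ 458.16634771 -252.99056392]
shift [  8.06 -20.87  -4.84] turn [ 0.01 -0.02 -0.38] t 26.4
```

>>> carry_out([
  [[0, 0, -0.5], [0, 0, 0], 0.2],
  [[0, 0, -2], [0, 0, 0], 0.2],
  [[0, 0, -4], [0, 0, 0], 0.2],
  [[0.5, -1.2, -5], [0, 0, 0], 0.2],
  [[1.1, -3, -5], [0, 0, 0], 0.2],
  [[1.8, -4.8, -5], [0, 0, 0], 0.2],
  [[2.5, -6.6, -5], [0, 0, 0], 0.2],
  [[3.2, -8.4, -5], [0, 0, 0], 0.2],
  [[3.9, -10.2, -5], [0, 0, 0], 0.2],
  [[4.6, -12, -5], [0, 0, 0], 0.2],
])

```text
t: 27.4
ee_pos: [0.5244, -0.0264, 0.3069]
orientation: [-0.041, 0.999, -0.0, -0.004]
contact_force: [1.0, -1.5, -2.8]
opening: 0.0353
grasp_force: 55.8
```

Run:
```python
from w import *
s=ctrl.get_state(); print(s["opening"],s["grasp_force"],s["ee_pos"])
go(458,-253,140,187)
```

```text
0.03529554671253527 55.80391355906613 [ 0.52437871 -0.02635582  0.30694062]
shift [ 3.39 -8.82  0.5 ] turn [ 0.   -0.07 -0.38] t 27.4
```

>>> carry_out([
  [[0.7, -1.8, 0], [0, 0, 0], 0.2],
  [[1.4, -3.6, 0], [0, 0, -0.4], 0.2],
  [[2.1, -5.4, 0], [0, 0, -0.4], 0.2],
  [[2.8, -7.2, 0], [0, 0, -0.4], 0.2],
  [[3.3, -8.5, 0], [0, 0, -0.4], 0.2],
  [[3.4, -8.8, 0], [0, 0, -0.4], 0.2],
  [[3.4, -8.8, 0], [0, 0, -0.4], 0.2],
  [[3.4, -8.8, 0], [0, 0, -0.4], 0.2],
])

```text
t: 28.2
ee_pos: [0.4591, -0.2503, 0.3075]
orientation: [-0.062, 0.998, 0.001, -0.003]
contact_force: [0.5, 1.0, -2.3]
opening: 0.035
grasp_force: 55.8
```

Run:
```python
from w import *
s=ctrl.get_state(); print(s["opening"],s["grasp_force"],s["ee_pos"])
look("square_tray",(479.7,-216,7.2),save="n2.png")
go(458,-253,32.4,187)
```

```text
0.034977413211188184 55.81215138430707 [ 0.45909959 -0.25034829  0.30754353]
square_tray px [289. 206.]
[ 479.6 -215.8    7.3] 0.635
shift [ 0.04 -0.12  4.81] turn [ 0.01 -0.06  0.04] t 28.3
```

View pics/n2.png

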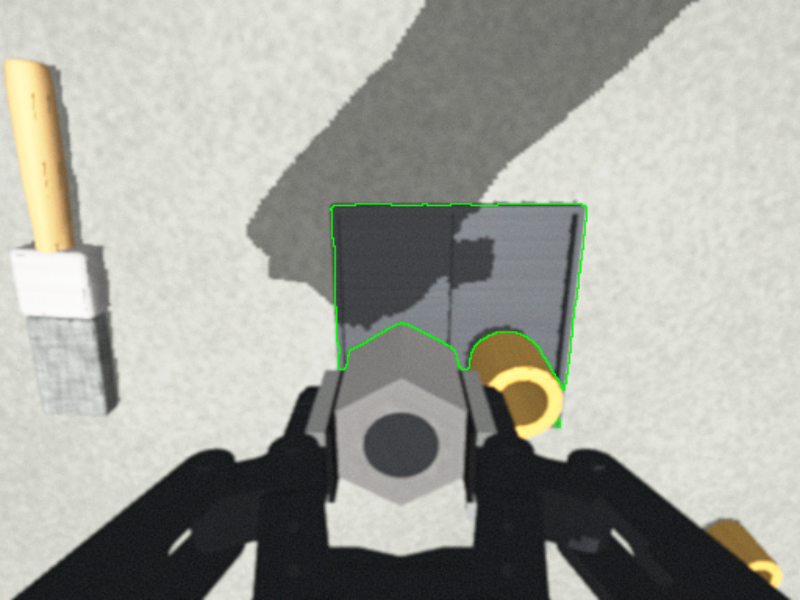

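The nut is upright in the jaws at (400,440), over the left compartment and clear of the sleeve. I lower it.

>>> carry_out([
  [[0.04, -0.1, 0.8], [0, 0, 0], 0.2],
  [[0.04, -0.1, 2], [0, 0, 0], 0.2],
  [[0.04, -0.1, 3], [0, 0, 0], 0.2],
  [[0.04, -0.1, 3.8], [0, 0, 0], 0.2],
  [[0.04, -0.1, 4.3], [0, 0, 0], 0.2],
  [[0.04, -0.1, 4.6], [0, 0, 0], 0.2],
  [[0.04, -0.1, 4.72], [0, 0, 0], 0.2],
  [[0.04, -0.1, 4.78], [0, 0, 0], 0.2],
  [[0.04, -0.1, 4.8], [0, 0, 0], 0.2],
  [[0.04, -0.1, 4.8], [0, 0, 0], 0.2],
])

```text
t: 29.3
ee_pos: [0.4581, -0.2542, 0.1889]
orientation: [-0.062, 0.998, -0.001, -0.002]
contact_force: [0.5, 0.1, -2.3]
opening: 0.0351
grasp_force: 55.9
```

>>> carry_out([
  [[0, 0.04, 0.04], [0, 0, 0], 0.2],
  [[0, 0.04, 0.07], [0, 0, 0], 0.2],
  [[0, 0.04, 0.09], [0, 0, 0], 0.2],
  [[0, 0.04, 0.09], [0, 0, 0], 0.2],
])

```text
t: 29.7
ee_pos: [0.4578, -0.253, 0.1869]
orientation: [-0.062, 0.998, -0.0, -0.003]
contact_force: [-2.0, 1.8, 5.0]
opening: 0.0355
grasp_force: 56.7
```

>>> carry_out([
  [[0, 0, 0], [0, 0, 0], 0.6],
  [[0, 0, 0], [0, 0, 0], 0.75],
  [[0, 0, 0], [0, 0, 0], 0.75],
  [[0, 0, 0], [0, 0, 0], 0.75],
  [[0, 0, -0.5], [0, 0, 0], 0.75],
  [[0, 0, -2], [0, 0, 0], 0.75],
  [[0, 0, -4], [0, 0, 0], 0.75],
  [[0, 0, -6], [0, 0, 0], 1],
  [[0, 0, -8], [0, 0, 0], 1],
  [[1, -2, -8], [0, 0, 0], 1],
])

```text
t: 30.7
ee_pos: [0.4448, -0.2975, 0.397]
orientation: [-0.066, 0.998, -0.005, 0.004]
contact_force: [1.2, -1.8, -0.1]
opening: 0.0853
grasp_force: 0.0
```

Run:
```python
from w import *
look("nut",(458,-253,34),z=.003); look("big_sleeve",(503,-179,0),z=.003,yaw=False)
im=vision.grab_frame("scene")[:,:,::-1]; cv2.imwrite("pics/f.png",cv2.resize(im[100:292,64:320],(800,600),interpolation=cv2.INTER_CUBIC))
```

```text
nut px [297. 174.]
[ 456.8 -253.2   38.9] 0.943
big_sleeve px [359. 228.]
[ 503.3 -180.3    1.3] 0.922
```

View pics/f.png

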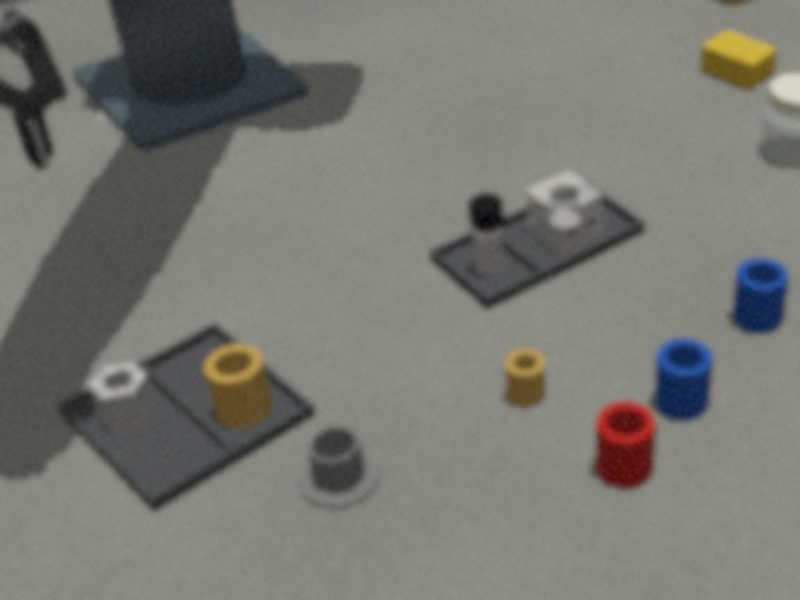

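The final view shows all four parts upright in their compartments: nut (118,395), sleeve (238,385), piston (487,235) and block (563,210). The holder stands at (337,465), and the small sleeve and jar have not moved. I hand the job in.

```bash
python3 -c "
from plant import order
print(order.sign_off())"
```

```text
the job is handed in; nothing more can be done
None
```

Both kits are made up and the job is handed in: all four parts stand upright in their compartments, the holder is still standing, the small sleeve and jar were left alone, and the robot took about 31 s of the 112 s.

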